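# Hold the scrap caddy open, then let its lid down softly

### The job

Open the caddy with the green lid by pressing its front lever down with closed fingertips, and keep the lid wide open for at least three seconds so that scraps can be dropped in. Then ease the lever up so that the lid comes down slowly and shuts without slamming, and take the hand away. Touch only the lever: do not push the lid by hand, keep the grey caddy shut, do not force the lever against its stop, and pick nothing up or shift anything standing around.

Things in the scene. Friction and masses are not known exactly. Their poses are not given: they have to be found in the camera images.
- green_caddy: the caddy with the GREEN lid: white countertop bin, 140 mm deep (x) x 100 wide (y), lid top 133 mm above the worktop, fixed on a 6 mm wooden tray. Origin: centre of its underside; its own -x points out of its front, where the lever sticks out; z up. The grey caddy stands beside it, left or right, about 142 mm off
- green_pad (a point): centre of the top of the green pad (40 mm along the lever x 34 wide x 9 thick) at the end of the lever; moves with it. Up, it is 96 mm in front of the front wall and about 107 mm above the worktop. The lever's level pivot axis lies 130 mm behind it, 76 mm above the worktop; at its stop the pad has sunk 49 mm, nearly straight down (under 3 mm to and fro). Pressing takes about 3 to 8 N
- green_lever (a joint): angle of the green caddy's lever, rad: 0 up (at rest), 0.38 pressed down to its stop; a spring and the weight of the lid push it back up
- green_lid (a joint): angle of the green lid about its hinge on the caddy's rear rim, rad: 0 shut, 1.25 wide open (lever at its stop). Linked to the lever, it turns 3.3 times as far. No brake: if the lever is let go the lid slams at 3.5 to 5 rad/s; a pad that rises at 20 mm/s lets the lid down at 0.5 rad/s
- green_lid_edge (a point): middle of the front edge of the green lid, on its upper side; the lid is a plate 150 x 106 mm and its front edge swings up and back
- grey_caddy: the other caddy, alike in all but its GREY lid and grey lever pad; its frame is defined alike. Not to be used
- grey_pad (a point): centre of the top face of the grey caddy's lever pad
- grey_lid (a joint): angle of the grey lid, rad: 0 shut. It must stay shut
- mandarin_1: bystander, loose: orange mandarin, 58 mm across, 53 mm high; origin: centre of its underside
- tin_3: bystander, loose: flat closed food tin with teal side, 86 mm across, 40 mm high; origin: centre of its underside
- mug_1: bystander, loose: small green and white mug, 64 x 89 x 48 mm high; origin: centre of its underside
- box_1: bystander, loose: upright green and white tea carton, 50 x 68 x 92 mm high; origin: centre of its underside
- teaspoon_1: bystander, loose: pale grey teaspoon lying flat, 130 x 26 x 11 mm; origin: centre of its underside

How it is judged (in metres and radians):
On the way, in this order (a step that is already met when the one before it is completed fails the run):
1. the green lid is held wide open (past 0.9 rad of 1.25) by the fingers on its lever, for three seconds (2.7 s measured) (value of joint green_lid above 0.9 rad and contact force between the fingers and green_lever above 0.2 N), for 2.7 s.
2. the green lid has come down shut (value of joint green_lid below 0.06 rad), for 0.2 s.
At the end, for the whole second after the job is handed in: green lid shut (under 0.06 rad) with its lever up (under 0.02 rad), grey lid shut (under 0.06 rad), all five loose bystanders within 20 mm of where they stood (value of joint each of green_lid, grey_lid below 0.06 rad and value of joint green_lever below 0.02 rad and distance of each of mandarin_1, tin_3, mug_1, box_1, teaspoon_1 from where it was at the start of the episode below 0.02 m); the robot touches nothing.
It fails at once if the green lid slams: it comes down faster than 2.8 rad/s (velocity of joint green_lid below -2.8 rad/s).
It fails at once if a lid is touched by the hand (contact force between any of the fingers, the arm and green_lid above 0.5 N or contact force between any of the fingers, the arm and grey_lid above 0.5 N).
It fails at once if the lever is forced or squeezed (over 40 N) (contact force between the fingers and green_lever above 40 N).
It fails at once if the grey caddy's lid is opened (over 0.15 rad) (value of joint grey_lid above 0.15 rad).
It fails at once if a loose bystander is shifted or lifted by more than 25 mm (distance of any of mandarin_1, tin_3, mug_1, box_1, teaspoon_1 from where it was at the start of the episode above 0.025 m).
It also fails if it takes over 42 s, if anything falls off the work surface, if the arm or the gripper's body presses on something with over 40 N, if the wrist force passes 120 N, or if a joint passes its speed limit or range.

### The arm

A 6-joint arm with a two-finger parallel gripper is mounted at the origin on a cart in front of the work surface, level with it; the furniture and walls round the work are solid. World frame = base frame: x ahead of the robot, y to its left, z up, the work surface at z = 0. Lengths are in mm, angles in degrees, forces in N, time in s.
With the tool pointing down it reaches from about 300 to 850 mm from the base axis. Payload 4.2 kg.
Tool frame: the origin (TCP) lies at the very end of the fingers, on their centre line; the grasp point (between the pads) lies 19 mm behind it (env.grasp_offset is the distance from the TCP to the grasp point, in mm); z points along the fingers, y is the line along which they close (so a half turn about z gives the same grasp; the last joint's range is limited). The gripper opens to 91 mm and grips with 3 to 60 N. Pads are 32 mm wide; open, the fingers measure 118 mm over their backs; the gripper's body (76 mm by 178 mm) begins 60 mm behind the grasp point.
Start: joints at [-78.495, 18.312, 89.639, -0, 72.044, -1.146], TCP at [125.933, -561.056, 213.976] pointing down, gripper open.
Joint ranges: [-177.97, 177.97], [-48.28, 115.42], [12.27, 149.76], [-77.06, 257.06], [2.81, 150.46], [-146.56, 146.56]. Speed limits (degrees/s): [147.25, 147.25, 180, 180, 180, 180].

### API

Orientations are given as [roll, pitch, yaw] about the fixed x, y, z axes, in that order (R = Rz(yaw) Ry(pitch) Rx(roll)).
In Python, from workcell import env, eyes gives the robot as it stands.
- The arm moves only by the tool send_rows, never from a script. Its arguments are lists of equal length, an entry for each row: "grip": the opening, from -1 (shut) to 1 (fully open), so that 0 is half open; "xyz": the shift along the world's x, y, z in m, a list of three; "yaw": the turn about the world's z in degrees. A call has 1 to 8 rows; each row is the pose to reach, as a shift and turn from the pose commanded when the call began; what a row does not reach only later rows make up. A row lasts 1/12 s, in which the tool goes at most 41.7 mm and 7.16 degrees, less where a joint would pass 70% of its speed; a pose out of reach is approached as far as the arm can. A call with a gripper value outside its range is refused whole. The fingers move at their own pace and stop on an object; "grip_force" is the grip in N (left out, the last holds). Time passes only in rows, so rows that repeat a pose let the fingers close. It gives the time, the measured TCP pose, the force, the opening and the grip force at its end, in the units of the state.
- env.state(): the state, without advancing time (a new reading comes with each control period).
- eyes.grab_frame(name): name is "scene" or "top"; returns a dict with "frame" (480x640x3 uint8, red, green, blue), "fx", "fy", "cx", "cy" (pixels), "D" ([k1, k2, p1, p2, k3] as OpenCV has them; the pictures are not rectified), "pose" (4x4, takes a point from camera to world coordinates). Camera axes: x right, y down, z forward; pixel columns grow to the right and rows downward; lengths in mm; the calibration is good to about 2 mm. A picture is of the moment at which its call begins. There is no depth.
- env.job_done(): hands the job in; it is judged then, once.
The state is a dict: "time_s": time; "qpos": joint angles; "qvel": joint speeds; "effort": joint torques, N m; "ee_pos": TCP position; "ee_rot": TCP orientation; "force": force on the tool from outside, world axes, zero at the start; "torque": the same for the moment, N m; "gripper_width": finger opening in mm; "gripper_force": force on a finger pad.
Only numpy, scipy, OpenCV 4.12 (cv2) and the standard library are available. Lean on these libraries where they do the work, as an engineer would, in place of code of your own. Each camera call takes 0.05 s, during which the arm holds its last target. There are 200 camera calls.

## Working session

There is one attempt and no reset: what is moved stays moved. The work goes in short steps, Python scripts to look and compute and a tool call to move; the robot and the scene stay as the last step left them, time stands still between calls to the robot, and variables do not carry over. Pictures are saved under pics/ and viewed, at most 10 in all, crops included, and the job is handed in when it is done.

Besides the shell and the picture viewer there is one more tool, called after ">>>" as name([rows], argument=value, ...), one row to a line, values as JSON. send_rows: Moves the arm, as the interface text tells. Its arguments: {"type":"object","properties":{"grip":{"type":"array"},"xyz":{"type":"array"},"yaw":{"type":"array"},"grip_force":{"type":"number"}},"required":["grip","xyz","yaw"]}

```bash
mkdir -p pics && cat > h.py <<'E'
import numpy as np, cv2
from workcell import env, eyes
def grab(n,f):
    g=eyes.grab_frame(n); cv2.imwrite('pics/'+f,g['frame'][:,:,::-1]); return g
def K(g): return np.array([[g['fx'],0,g['cx']],[0,g['fy'],g['cy']],[0,0,1.]])
def ray(g,uv,z):
    p=cv2.undistortPoints(np.array([[uv]],float),K(g),np.array(g['D'],float))[0,0]
    P=np.array(g['pose']); d=P[:3,:3]@[p[0],p[1],1]; o=P[:3,3]
    return o+d*(z-o[2])/d[2]
def proj(g,X):
    P=np.linalg.inv(np.array(g['pose'])); r=cv2.Rodrigues(P[:3,:3])[0]
    return cv2.projectPoints(np.array(X,float).reshape(-1,1,3),r,P[:3,3],K(g),np.array(g['D'],float))[0][:,0]
E
python3 - <<'E'
from h import *
for n in('scene','top'):
    g=grab(n,n+'0.png'); print(n,np.round(g['pose'],2).tolist(),g['fx'])
print(env.state())
E
```

```text
scene [[-0.65, -0.45, 0.61, -243.89], [-0.76, 0.39, -0.52, 842.08], [-0.01, -0.8, -0.59, 839.31], [0.0, 0.0, 0.0, 1.0]] 591.8280831853598
top [[-0.0, -1.0, 0.08, 411.65], [-1.0, 0.0, -0.01, 213.75], [0.01, -0.08, -1.0, 1345.28], [0.0, 0.0, 0.0, 1.0]] 476.9858893649547
{'time_s': 0.1, 'qpos': array([-7.84964877e+01,  1.83469512e+01,  8.96979492e+01, -1.50520319e-03,
        7.20434899e+01, -1.14655483e+00]), 'qvel': array([-0.07986759, -0.00368228, -0.1692221 ,  0.02241807, -0.02087506,
       -0.057977  ]), 'effort': array([ 1.32035384e-04, -4.13332844e+01, -2.32509452e+01,  7.28719379e-02,
        4.21725994e-02, -4.90346963e-05]), 'ee_pos': array([ 125.82153795, -560.61577025,  213.22458386]), 'ee_rot': array([-1.79911599e+02, -3.37791588e-04,  1.26505320e+01]), 'force': array([0.28684391, 0.33663536, 0.15837113]), 'torque': array([ 0.01642977,  0.06084632, -0.01612137]), 'gripper_force': 0.0, 'gripper_width': 91.28645380193248}
```

View pics/scene0.png

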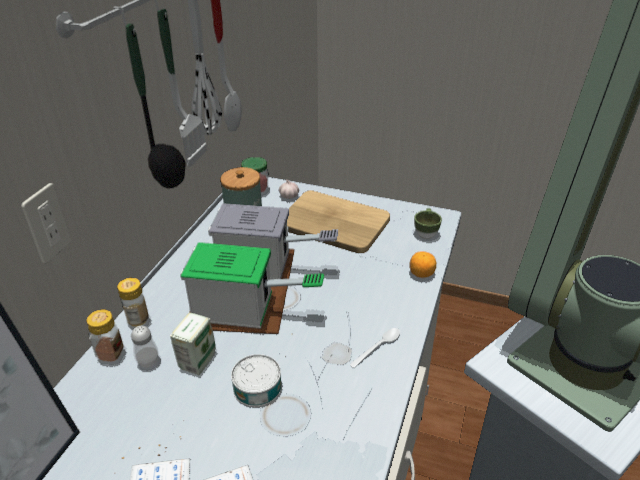

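View pics/top0.png

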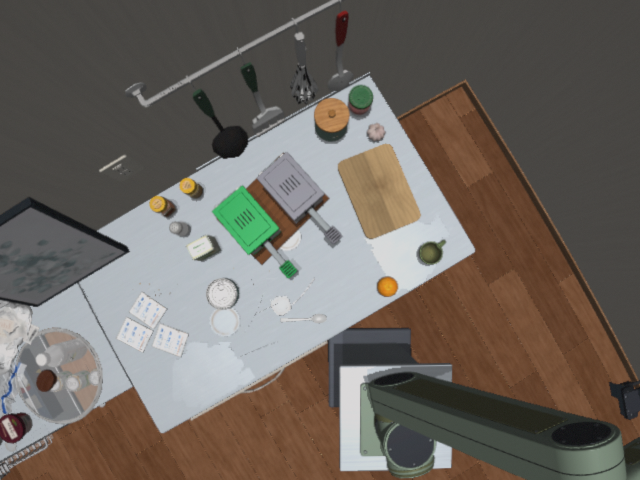

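The top view shows the green pad near pixel (288,270) and the green lid near (246,220). The grey pad is near (332,237), to the right of the green lever. The mandarin is at (387,286), the spoon at (303,319) and the tin at (222,294).

```bash
python3 - <<'E'
from h import *
g=eyes.grab_frame('top'); im=g['frame']; hsv=cv2.cvtColor(im,cv2.COLOR_RGB2HSV)
m=cv2.inRange(hsv,(50,120,60),(75,255,255))
n,l,s,c=cv2.connectedComponentsWithStats(m)
for i in range(1,n):
    if s[i,4]>40:
        r=cv2.minAreaRect(np.argwhere(l==i)[:,::-1].astype(np.float32)); z=133 if s[i,4]>800 else 107
        print(s[i],c[i],r); print(z,[np.round(ray(g,p,z),1) for p in cv2.boxPoints(r)],ray(g,r[0],z))
for nm,p,z in [('greypad',(332,237),107),('mand',(387,286),30),('mug',(430,252),45),('spoon',(320,318),8),('tin',(222,294),40),('box',(202,245),92)]: print(nm,np.round(ray(g,p,z)))
s=eyes.grab_frame('scene'); hsv=cv2.cvtColor(s['frame'],cv2.COLOR_RGB2HSV)
m=cv2.inRange(hsv,(50,120,60),(75,255,255)); n,l,st,c=cv2.connectedComponentsWithStats(m)
for i in range(1,n):
    if st[i,4]>40: print(st[i],c[i],ray(s,c[i],107))
E
```

```text
[ 213  186   66   68 2303] [245.40208424 219.74294399] ((245.39859008789062, 219.73757934570312), (57.419246673583984, 40.59783172607422), 49.6859016418457)
133 [array([570.4, 493.1, 133. ]), array([638.5, 413.9, 133. ]), array([524.9, 317. , 133. ]), array([457.8, 395.6, 133. ])] [547.50980665 404.53472841 133.        ]
[280 261  17  17 160] [287.79375 269.03125] ((287.7353210449219, 268.9411926269531), (14.100481033325195, 11.605779647827148), 49.398704528808594)
107 [array([426.1, 320.5, 107. ]), array([445.7, 297.7, 107. ]), array([417.9, 273.8, 107. ]), array([398.4, 296.6, 107. ])] [422.00175715 297.14742147 107.        ]
greypad [505. 182. 107.]
mand [375.  29.  30.]
mug [468. -89.  45.]
spoon [286. 214.   8.]
tin [354. 482.  40.]
box [485. 526.  92.]
[ 181  243   90   45 2811] [227.41230879 263.10636784] [566.00790676 396.2008048  107.        ]
[302 274  22  13 195] [312.92820513 280.45128205] [415.51688348 302.90178733 107.        ]
```

>>> send_rows([
  [0.027, 0.027, 0],
  [0.054, 0.054, 0],
  [0.081, 0.081, 0],
  [0.108, 0.108, 0],
  [0.135, 0.135, 0],
  [0.162, 0.162, 0],
  [0.189, 0.189, 0],
  [0.216, 0.216, 0],
], grip=[-1, -1, -1, -1, -1, -1, -1, -1], grip_force=10, yaw=[0, 0, 0, 0, 0, 0, 0, 0])

```text
time_s: 0.87
ee_pos: [342.8, -343.5, 214.0]
ee_rot: [180.0, -0.0, 12.6]
force: [0.5, -0.5, 0.1]
gripper_width: 40.6
gripper_force: 0.0
```

>>> send_rows([
  [0.012, 0.038, 0],
  [0.024, 0.076, 0],
  [0.036, 0.114, 0],
  [0.048, 0.152, 0],
  [0.06, 0.19, 0],
  [0.07, 0.23, 0],
  [0.075, 0.27, 0],
  [0.08, 0.31, 0],
], grip=[-1, -1, -1, -1, -1, -1, -1, -1], yaw=[3.5, 7, 10.5, 14, 17.5, 21, 24.5, 27.8])

```text
time_s: 1.53
ee_pos: [421.9, -33.1, 214.0]
ee_rot: [180.0, -0.0, 40.6]
force: [1.1, -0.8, 0.3]
gripper_width: 0.4
gripper_force: 0.0
```

>>> send_rows([
  [0, 0.04, 0],
  [0, 0.08, 0],
  [0, 0.12, 0],
  [0, 0.16, 0],
  [0, 0.2, 0],
  [0, 0.24, 0],
  [0, 0.27, 0],
  [0, 0.3, 0],
], grip=[-1, -1, -1, -1, -1, -1, -1, -1], yaw=[0, 0, 0, 0, 0, 0, 0, 0])

```text
time_s: 2.2
ee_pos: [421.4, 267.0, 213.8]
ee_rot: [180.0, 0.0, 40.5]
force: [0.6, -0.6, -0.5]
gripper_width: 0.8
gripper_force: 0.0
```

>>> send_rows([
  [-0.001, 0.016, 0],
  [-0.002, 0.032, 0],
  [-0.002, 0.032, -0.02],
  [-0.002, 0.032, -0.04],
  [-0.002, 0.032, -0.06],
  [-0.002, 0.032, -0.075],
  [-0.002, 0.032, -0.087],
  [-0.002, 0.032, -0.087],
], grip=[-1, -1, -1, -1, -1, -1, -1, -1], yaw=[0, 0, 0, 0, 0, 0, 0, 0])

```text
time_s: 2.87
ee_pos: [418.2, 295.8, 124.4]
ee_rot: [-180.0, 0.3, 40.5]
force: [-0.8, -0.2, -0.1]
gripper_width: 0.3
gripper_force: 0.0
```

```bash
python3 - <<'E'
from h import *
g=grab('scene','s1.png'); p=env.state()['ee_pos']; print(p,env.state()['force'],proj(g,[p,[p[0],p[1],107]]))
cv2.imwrite('pics/s1c.png',cv2.resize(g['frame'][170:350,160:400,::-1],None,fx=3,fy=3))
E
```

```text
[419.10013557 296.40045152 125.84981669] [0.11838255 0.47760708 0.42739687] [[314.20161692 270.42202142]
 [314.33545872 278.05456995]]
```

View pics/s1c.png

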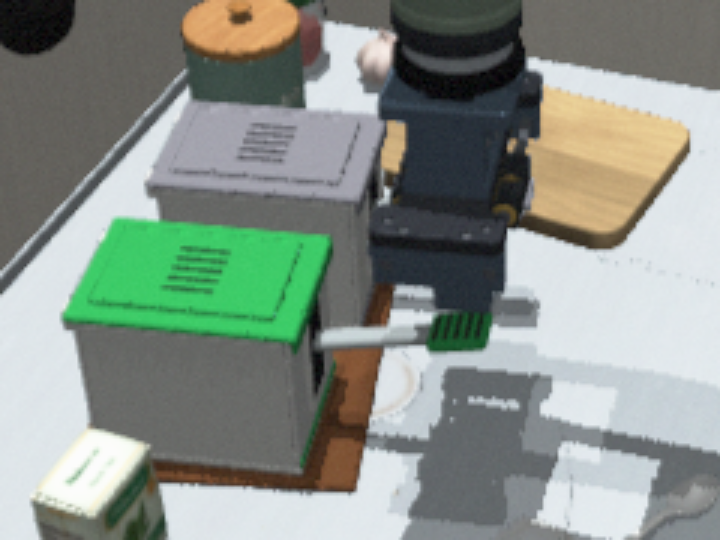

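The closed tips sit right over the green pad (crop about 460,305 above 460,330), clear of both lids, so I press.

>>> send_rows([
  [0, 0.002, -0.005],
  [0, 0.002, -0.01],
  [0, 0.002, -0.014],
  [0, 0.002, -0.018],
  [0, 0.002, -0.021],
  [0, 0.002, -0.024],
  [0, 0.002, -0.027],
  [0, 0.002, -0.03],
], grip=[-1, -1, -1, -1, -1, -1, -1, -1], yaw=[0, 0, 0, 0, 0, 0, 0, 0])

```text
time_s: 3.58
ee_pos: [419.4, 298.5, 97.1]
ee_rot: [180.0, 0.1, 40.5]
force: [-2.8, -2.1, 5.6]
gripper_width: 0.4
gripper_force: 2.3
```

>>> send_rows([
  [0, 0, -0.003],
  [0, 0, -0.006],
  [0, 0, -0.009],
  [0, 0, -0.012],
  [0, 0, -0.015],
  [0, 0, -0.018],
  [0, 0, -0.02],
  [0, 0, -0.021],
], grip=[-1, -1, -1, -1, -1, -1, -1, -1], yaw=[0, 0, 0, 0, 0, 0, 0, 0])

```text
time_s: 4.25
ee_pos: [419.6, 298.6, 75.5]
ee_rot: [180.0, 0.1, 40.4]
force: [-3.1, -2.3, 4.6]
gripper_width: 0.3
gripper_force: 2.4
```

```bash
python3 - <<'E'
from h import *
g=grab('scene','s2.png'); print(env.state()['ee_pos'],env.state()['force'])
# predicted front edge pixel vs lid angle; caddy frame
th=np.radians(40.4); f=np.array([np.cos(th),np.sin(th)]); pad=np.array([419.5,299])
hinge=pad+f*(96+142)   # rear rim
for a in (0,.5,.7,.9,1.0,1.1,1.25):
    e=hinge-f*150*np.cos(a); print(a,np.round(proj(g,[[*e,133+150*np.sin(a)]])-[160,100]))
cv2.imwrite('pics/s2c.png',cv2.resize(g['frame'][100:350,160:400,::-1],None,fx=2.4,fy=2.4))
E
```

```text
[419.68420881 298.72444285  75.47496444] [-3.11874228 -2.9955353   3.6942699 ]
0 [[107. 164.]]
0.5 [[ 95. 132.]]
0.7 [[ 85. 120.]]
0.9 [[ 72. 110.]]
1.0 [[ 65. 105.]]
1.1 [[ 58. 101.]]
1.25 [[46. 96.]]
```

View pics/s2c.png

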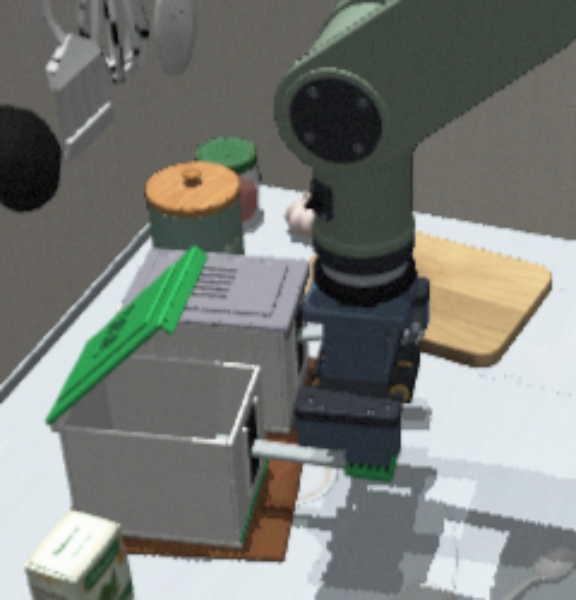

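The front edge of the lid is at crop (185,285), which puts the lid at about 0.85 rad. I'll press 7 mm more and hold.

>>> send_rows([
  [0, 0, -0.002],
  [0, 0, -0.004],
  [0, 0, -0.006],
  [0, 0, -0.007],
  [0, 0, -0.008],
  [0, 0, -0.008],
  [0, 0, -0.008],
  [0, 0, -0.008],
], grip=[-1, -1, -1, -1, -1, -1, -1, -1], yaw=[0, 0, 0, 0, 0, 0, 0, 0])

```text
time_s: 4.97
ee_pos: [420.2, 299.2, 68.1]
ee_rot: [180.0, -0.0, 40.5]
force: [-1.3, -1.7, 3.8]
gripper_width: 0.2
gripper_force: 2.0
```

```bash
python3 - <<'E'
from h import *
g=grab('scene','s3.png'); print(env.state()['ee_pos'],env.state()['force'])
cv2.imwrite('pics/s3c.png',cv2.resize(g['frame'][100:350,160:400,::-1],None,fx=2.4,fy=2.4))
E
```

```text
[420.20429989 299.16523481  68.10273406] [-1.22332476 -0.48241346  4.73843154]
```

View pics/s3c.png

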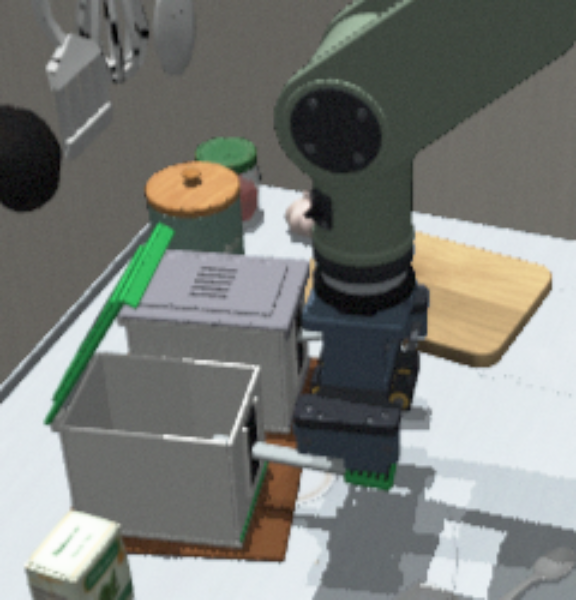

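The lid edge is at crop (147,265), about 1.07 rad, so the lid is wide open and not yet at its stop. I'll hold it there.

>>> send_rows([
  [0, 0, 0],
  [0, 0, 0],
  [0, 0, 0],
  [0, 0, 0],
  [0, 0, 0],
  [0, 0, 0],
  [0, 0, 0],
  [0, 0, 0],
], grip=[-1, -1, -1, -1, -1, -1, -1, -1], yaw=[0, 0, 0, 0, 0, 0, 0, 0])

```text
time_s: 5.68
ee_pos: [420.2, 299.1, 68.0]
ee_rot: [180.0, -0.0, 40.5]
force: [-0.1, -0.8, 3.8]
gripper_width: 0.8
gripper_force: 2.0
```

>>> send_rows([
  [0, 0, 0],
  [0, 0, 0],
  [0, 0, 0],
  [0, 0, 0],
  [0, 0, 0],
  [0, 0, 0],
  [0, 0, 0],
  [0, 0, 0],
], grip=[-1, -1, -1, -1, -1, -1, -1, -1], yaw=[0, 0, 0, 0, 0, 0, 0, 0])

```text
time_s: 6.35
ee_pos: [420.1, 299.1, 68.0]
ee_rot: [180.0, -0.0, 40.4]
force: [-1.1, 0.8, 4.0]
gripper_width: 0.7
gripper_force: 2.0
```

>>> send_rows([
  [0, 0, 0],
  [0, 0, 0],
  [0, 0, 0],
  [0, 0, 0],
  [0, 0, 0],
  [0, 0, 0],
  [0, 0, 0],
  [0, 0, 0],
], grip=[-1, -1, -1, -1, -1, -1, -1, -1], yaw=[0, 0, 0, 0, 0, 0, 0, 0])

```text
time_s: 7.02
ee_pos: [420.1, 299.1, 68.0]
ee_rot: [180.0, -0.0, 40.4]
force: [1.5, 0.9, 4.4]
gripper_width: 0.4
gripper_force: 2.0
```

>>> send_rows([
  [0, 0, 0],
  [0, 0, 0],
  [0, 0, 0],
  [0, 0, 0],
  [0, 0, 0],
  [0, 0, 0],
  [0, 0, 0],
  [0, 0, 0],
], grip=[-1, -1, -1, -1, -1, -1, -1, -1], yaw=[0, 0, 0, 0, 0, 0, 0, 0])

```text
time_s: 7.68
ee_pos: [420.1, 299.0, 68.0]
ee_rot: [180.0, -0.0, 40.4]
force: [1.3, 1.5, 4.2]
gripper_width: 0.6
gripper_force: 2.0
```

>>> send_rows([
  [0, 0, 0],
  [0, 0, 0],
  [0, 0, 0],
  [0, 0, 0],
  [0, 0, 0],
  [0, 0, 0],
  [0, 0, 0],
  [0, 0, 0],
], grip=[-1, -1, -1, -1, -1, -1, -1, -1], yaw=[0, 0, 0, 0, 0, 0, 0, 0])

```text
time_s: 8.35
ee_pos: [420.0, 299.0, 68.0]
ee_rot: [180.0, -0.0, 40.5]
force: [1.5, 0.8, 4.1]
gripper_width: 0.6
gripper_force: 2.0
```

>>> send_rows([
  [0, 0, 0.001],
  [0, 0, 0.002],
  [0, 0, 0.003],
  [0, 0, 0.0045],
  [0, 0, 0.006],
  [0, 0, 0.0075],
  [0, 0, 0.009],
  [0, 0, 0.0105],
], grip=[-1, -1, -1, -1, -1, -1, -1, -1], yaw=[0, 0, 0, 0, 0, 0, 0, 0])

```text
time_s: 9.02
ee_pos: [419.8, 298.9, 78.6]
ee_rot: [180.0, 0.0, 40.5]
force: [0.5, 0.9, 3.8]
gripper_width: 0.1
gripper_force: 1.9
```

>>> send_rows([
  [0, 0, 0.0015],
  [0, 0, 0.003],
  [0, 0, 0.0045],
  [0, 0, 0.006],
  [0, 0, 0.0075],
  [0, 0, 0.009],
  [0, 0, 0.0105],
  [0, 0, 0.012],
], grip=[-1, -1, -1, -1, -1, -1, -1, -1], yaw=[0, 0, 0, 0, 0, 0, 0, 0])

```text
time_s: 9.68
ee_pos: [420.0, 299.0, 90.6]
ee_rot: [180.0, -0.0, 40.5]
force: [1.8, 2.0, 2.3]
gripper_width: 0.8
gripper_force: 1.6
```

>>> send_rows([
  [0, 0, 0.0015],
  [0, 0, 0.003],
  [0, 0, 0.004],
  [0, 0, 0.005],
  [0, 0, 0.006],
  [0, 0, 0.007],
  [0, 0, 0.008],
  [0, 0, 0.009],
], grip=[-1, -1, -1, -1, -1, -1, -1, -1], yaw=[0, 0, 0, 0, 0, 0, 0, 0])

```text
time_s: 10.35
ee_pos: [420.0, 299.0, 99.6]
ee_rot: [180.0, -0.0, 40.5]
force: [2.8, 2.0, 2.2]
gripper_width: 0.3
gripper_force: 1.7
```

>>> send_rows([
  [0, 0, 0.001],
  [0, 0, 0.002],
  [0, 0, 0.003],
  [0, 0, 0.004],
  [0, 0, 0.005],
  [0, 0, 0.006],
  [0, 0, 0.007],
  [0, 0, 0.008],
], grip=[-1, -1, -1, -1, -1, -1, -1, -1], yaw=[0, 0, 0, 0, 0, 0, 0, 0])

```text
time_s: 11.02
ee_pos: [419.9, 298.9, 107.6]
ee_rot: [180.0, 0.0, 40.4]
force: [2.6, 2.3, 1.8]
gripper_width: 0.5
gripper_force: 1.6
```

>>> send_rows([
  [0, 0, 0.001],
  [0, 0, 0.002],
  [0, 0, 0.003],
  [0, 0, 0.004],
  [0, 0, 0.005],
  [0, 0, 0.006],
  [0, 0, 0.007],
  [0, 0, 0.008],
], grip=[-1, -1, -1, -1, -1, -1, -1, -1], yaw=[0, 0, 0, 0, 0, 0, 0, 0])

```text
time_s: 11.68
ee_pos: [419.6, 298.7, 115.3]
ee_rot: [180.0, 0.1, 40.4]
force: [-0.1, 0.5, -0.4]
gripper_width: 0.6
gripper_force: 0.0
```

>>> send_rows([
  [0, 0, 0.002],
  [0, 0, 0.008],
  [0, 0, 0.02],
  [0, 0, 0.035],
  [0, 0, 0.05],
  [0, 0, 0.065],
  [0, 0, 0.075],
  [0, 0, 0.08],
], grip=[-1, -1, -1, -1, -1, -1, -1, -1], yaw=[0, 0, 0, 0, 0, 0, 0, 0])

```text
time_s: 12.35
ee_pos: [420.6, 299.4, 197.3]
ee_rot: [180.0, -0.2, 40.4]
force: [0.4, 0.2, 0.7]
gripper_width: 0.2
gripper_force: 0.0
```

>>> send_rows([
  [-0.005, -0.02, 0],
  [-0.01, -0.04, 0],
  [-0.015, -0.06, 0],
  [-0.02, -0.08, 0],
  [-0.02, -0.1, 0],
  [-0.02, -0.1, 0],
  [-0.02, -0.1, 0],
  [-0.02, -0.1, 0],
], grip=[-1, -1, -1, -1, -1, -1, -1, -1], yaw=[0, 0, 0, 0, 0, 0, 0, 0])

```text
time_s: 13.02
ee_pos: [400.2, 199.5, 195.5]
ee_rot: [-180.0, -0.0, 40.4]
force: [-0.9, 0.0, -0.2]
gripper_width: 0.4
gripper_force: 0.0
```

```bash
python3 - <<'E'
from h import *
g=grab('scene','s4.png'); print(env.state()['ee_pos'],env.state()['force'])
a=cv2.imread('pics/scene0.png'); b=g['frame'][:,:,::-1]
cv2.imwrite('pics/s4c.png',np.hstack([x[170:400,150:450] for x in(a,b)]))
E
```

```text
[400.17980861 199.71435975 195.44023287] [ 0.05514815  0.47212769 -0.22518005]
```

View pics/s4c.png

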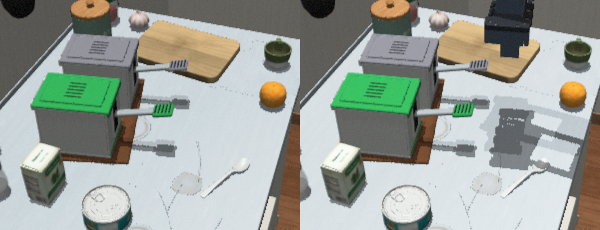

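The before and after views match: the green lid is shut with its lever up at (163,110) and (463,110), and the bystanders have not moved. The hand is clear.

```bash
python3 -c "
from workcell import env
print(env.job_done())"
```

```text
the job is handed in; nothing more can be done
None
```

I pressed the green lever, held the lid open at about 1.07 rad for over three seconds, eased it shut with no sign of a slam, moved the hand clear and handed the job in; the last picture shows both lids shut and nothing shifted, but no verdict came back.

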